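Test the machine stop: press, twist out, reset

TASK

Test the stop on the machine shop bench, with the fingertips only: press the red mushroom on the yellow box fully in until it latches, and take your fingers off it to see that it stays down by itself. Then push one of its wings sideways to twist the head clockwise (seen from above) until it pops back out, let it go, and last press the green reset button on the grey box fully in and let go. Pick nothing up, and leave the jar, the brass bushing, the oil bottle and the wrench where they are.

Things in the scene. Friction and masses are not known exactly. Their poses are not given: they have to be found in the camera images.
- stop_box: Yellow stop station, fixed to the bench: box 80 x 80 mm, top 70 mm above the bench, on a steel foot 130 x 80 mm, carrying the red mushroom. Origin: centre of the underside, straight below the axis of the mushroom. Its z axis points up. Its yaw and place vary.
- stop_top (a point): Top centre of the red mushroom head, 120 mm above the bench when out, about 111 mm when latched; it lies on the vertical axis about which the head twists. The domed head is 54 mm across and 28 mm high, its underside 22 mm above the box when out.
- wing_a (a point): Mid-section point of wing A, 45 mm from the twist axis, 18 mm below stop_top. Two straight red wings (white band near the tip) stick out of the head on opposite sides, along the yellow box's y axis until twisted. Each is 12 mm thick sideways, 16 mm high (8 mm above and below this point), free from 27 to 57 mm from the axis. Gap from wing to box top below: 24 mm out, 15 mm latched.
- wing_b (a point): The same point on the opposite wing, B.
- stop_press (a joint): How far the mushroom is pressed in, m: 0 out, 0.012 against the end stop. It latches once pressed beyond about 0.0095 and then rests at about 0.009. A spring pushes it out: pressing takes 4 N at first, rising to about 9 N where it snaps past the latch and 8 N fully in. It only comes out again by twisting.
- stop_twist (a joint): Twist of the head, rad: 0 at rest, growing clockwise seen from above, end stop 0.80; it does not turn anticlockwise. The latch lets go at about 0.5, then the head springs up 9 mm even with the finger still on the wing; let go, a spring turns the head back to 0. It takes 0.05 N m at first, 0.08 N m to let go (1 to 2 N on a wing).
- reset_box: Grey reset station, fixed to the bench: box 80 x 80 mm, top 60 mm above the bench, on a steel foot 120 x 80 mm, with the green button on its middle. Origin: centre of the underside, straight below the button. The two stations swap sides from run to run.
- reset_top (a point): Centre of the top face of the round green button, 36 mm across, 82 mm above the bench when out; it moves down as the button is pressed. It sits in a black collar 52 mm across whose rim is 72 mm above the bench.
- reset (a joint): How far the green button is pressed, m: 0 out, 0.006 fully in, which takes about 5 N; it springs back when let go.
- jar_mid (a point): Loose amber jar with black cap, upright, 52 mm across, 62 mm high; point at its centre. To be left alone.
- bushing_mid (a point): Loose brass bushing (ring), 48 mm across, 35 mm high, upright; point at its centre. To be left alone.
- oil_mid (a point): Loose white oil bottle with red cap, upright, 56 mm across, 125 mm high; point at its centre. To be left alone.
- wrench_grip (a point): Loose steel wrench lying on the bench, 170 mm long, about 10 mm high; point on its handle. To be left alone.
Not all that is in view belongs to the job. What is shaped like the reset_box but blue is not meant.

How it is judged (in metres and radians):
On the way, in this order (a step that is already met when the one before it is completed fails the run):
1. the red mushroom is latched in and stays down (pressed more than 7.5 mm) with the robot not touching the stop station, for 0.3 s (value of joint stop_press above 0.0075 m and contact force between each of the fingers, the arm and stop_box below 0.3 N), for 0.3 s.
2. the head, twisted clockwise by at least 0.3 rad, is let go by the latch and pops out (less than 2.5 mm in) (value of joint stop_press below 0.0025 m and value of joint stop_twist above 0.3 rad), for 0.02 s.
3. with the stop out and turned back, the green reset button is pressed in by more than 4 mm (value of joint reset above 0.004 m and value of joint stop_press below 0.0015 m and value of joint stop_twist below 0.12 rad), for 0.05 s.
At the end, for the whole second after the job is handed in: The mushroom is out (within 1.5 mm) and turned back (within 0.12 rad), the green button is out again (within 1.5 mm), and jar, bushing, bottle and wrench stand or lie within 20 mm of where they were, the first three upright (value of joint each of stop_press, reset below 0.0015 m and value of joint stop_twist below 0.12 rad and distance of each of jar_mid, bushing_mid, oil_mid, wrench_grip from where it was at the start of the episode below 0.02 m and angle between each of jar_mid, bushing_mid, oil_mid's own z axis and vertical below 0.2 rad); the robot touches nothing.
It fails at once if the jar is lifted, carried or shoved (moved more than 20 mm) (distance of jar_mid from where it was at the start of the episode above 0.02 m).
It fails at once if the bushing is lifted, carried or shoved (moved more than 20 mm) (distance of bushing_mid from where it was at the start of the episode above 0.02 m).
It fails at once if the oil is lifted, carried or shoved (moved more than 20 mm) (distance of oil_mid from where it was at the start of the episode above 0.02 m).
It fails at once if the wrench is lifted, carried or shoved (moved more than 20 mm) (distance of wrench_grip from where it was at the start of the episode above 0.02 m).
It also fails if it takes over 50 s, if anything falls off the work surface, if the arm or the gripper's body presses on something with over 40 N, if the wrist force passes 120 N, or if a joint passes its speed limit or range.

ROBOT

A 6-joint arm with a two-finger parallel gripper is mounted at the origin on the work surface. World frame = base frame: x ahead of the robot, y to its left, z up, the work surface at z = 0. Lengths are in mm, angles in rad, forces in N, time in s.
With the tool pointing down it reaches from about 300 to 875 mm from the base axis. Payload 4.2 kg.
Tool frame: the origin (TCP) lies midway between the tips of the shut fingers; the grasp point (between the pads) lies 19 mm behind it; z points along the fingers, y is the line along which they close (so a half turn about z gives the same grasp; the last joint's range is limited). The gripper opens to 85 mm and grips with 20 to 120 N. Pads are 22 mm wide; open, the fingers measure 114 mm over their backs; the gripper's body (76 mm by 85 mm) begins 54 mm behind the grasp point. The pads swing forward as they close: fully open they stand 13 mm farther back than shut.
Start: joints at [-1.347, 0.32, 1.565, -0, 1.257, -0.02], TCP at [138.802, -558.01, 231.338] pointing down, gripper open.
Joint ranges: [-3.11, 3.11], [-0.84, 2.01], [0.21, 2.61], [-1.34, 4.49], [0.05, 2.63], [-2.56, 2.56]. Speed limits (rad/s): [2.57, 2.57, 3.14, 3.14, 3.14, 3.14].

INTERFACE

Orientations are given as a unit quaternion [x, y, z, w].
In Python, from station import monitor, viewer, workorder gives the robot as it stands.
- The arm moves only by the tool drive_tool, never from a script. Its argument "commands" is text: rows parted by semicolons, each of 7 numbers parted by spaces: the shift along the tool's x, y, z in cm, then the turn, a rotation vector about the tool's x, y, z in rad, then the opening in per cent of the stroke, from 0 (shut) to 100 (fully open). A call has 1 to 8 rows; each row shifts and turns the commanded pose from where the row before left it, along the tool's axes as they then stand; what a row does not reach is not made up. A row lasts 1/12 s, in which the tool goes at most 41.7 mm and 7.16 degrees, less where a joint would pass 70% of its speed; a pose out of reach is approached as far as the arm can. A call is refused whole if a number of a shift passes 4.17 or a number of a turn 0.125, either way. A call with a gripper value outside its range is refused whole. The fingers move at their own pace and stop on an object; "force" is the grip in N (left out, the last holds). Time passes only in rows, so rows that do not move let the fingers close. It gives the time, the measured TCP pose, the force, the opening and the grip force at its end, in the units of the state.
- monitor.get_state(): the state, without advancing time (a new reading comes with each control period).
- viewer.capture(name): name is "scene" or "top" or "wrist"; returns a dict with "frame" (420x560x3 uint8, red, green, blue), "intrinsics" (3x3 intrinsics, pixels), "T" (4x4, takes a point from camera to world coordinates); the wrist camera has in their place "tool_from_camera" (4x4, takes a point from camera to tool coordinates, whose origin is the TCP and whose axes are the flange's). Camera axes: x right, y down, z forward; pixel columns grow to the right and rows downward; lengths in mm; the calibration is good to about 2 mm. A picture is of the moment at which its call begins: read the wrist's pose just before it. There is no depth.
- workorder.sign_off(): hands the job in; it is judged then, once.
The state is a dict: "time_s": time; "joints": joint angles; "qd": joint speeds; "joint_efforts": joint torques, N m; "eef_pos": TCP position; "eef_rot": TCP orientation; "contact_force": force on the tool from outside, world axes, zero at the start; "moment": the same for the moment, N m; "gripper_width": finger opening in mm; "grasp_force": force on a finger pad.
Only numpy, scipy, OpenCV 4.12 (cv2) and the standard library are available. Lean on these libraries where they do the work, as an engineer would, in place of code of your own. Each camera call takes 0.05 s, during which the arm holds its last target. There are 200 camera calls.

## Working session

There is one attempt and no reset: what is moved stays moved. The work goes in short steps, Python scripts to look and compute and a tool call to move; the robot and the scene stay as the last step left them, time stands still between calls to the robot, and variables do not carry over. Pictures are saved under pics/ and viewed, at most 10 in all, crops included, and the job is handed in when it is done.

Besides the shell and the picture viewer there is one more tool, called after ">>>" in YAML: its name, and indented under it one key for each argument. drive_tool: Moves the arm, as the interface text tells. Its arguments: {"type":"object","properties":{"commands":{"type":"string"},"force":{"type":"number"}},"required":["commands"]}

```bash
mkdir -p pics
cat > h.py <<'E'
import numpy as np, cv2
from station import monitor, viewer, workorder
def snap(n,f):
    c=viewer.capture(n); cv2.imwrite('pics/'+f,c['frame'][:,:,::-1]); 
    np.savez('pics/'+f+'.npz',**{k:np.array(v) for k,v in c.items()}); return c
def px2w(c,u,v,z):
    K=np.array(c['intrinsics']);T=np.array(c['T'])
    d=T[:3,:3]@np.linalg.solve(K,[u,v,1]);o=T[:3,3]
    return o+d*(z-o[2])/d[2]
def w2px(c,p):
    K=np.array(c['intrinsics']);T=np.array(c['T'])
    q=K@(T[:3,:3].T@(np.array(p)-T[:3,3]));return q[:2]/q[2]
E
python3 - <<'E'
from h import *
s=monitor.get_state();print(s)
for n in('top','scene'):
    c=snap(n,n+'1.png');print(n,np.round(c['T'],3).tolist(),c['intrinsics'])
E
```

```text
{'time_s': 0.0, 'joints': array([-1.34699731e+00,  3.20281292e-01,  1.56570482e+00, -9.53322402e-06,
        1.25736845e+00, -1.99744037e-02]), 'qd': array([ 0.00150286, -0.00105621, -0.00041131, -0.00153662,  0.00269485,
       -0.00018475]), 'joint_efforts': array([ 6.74318981e-04, -4.15527606e+01, -2.34162980e+01, -8.24554206e-06,
        8.27635056e-03, -9.25818568e-06]), 'eef_pos': array([ 138.69087629, -557.52686735,  230.47832777]), 'eef_rot': array([ 9.92580442e-01,  1.21586552e-01, -9.41342752e-05, -8.75921676e-04]), 'contact_force': array([ 1.05695334, -0.13523391, -0.02341774]), 'moment': array([ 0.03014421, -0.01126342,  0.01577646]), 'grasp_force': 0.0, 'gripper_width': 85.469928114141}
top [[-0.014, -0.989, 0.15, 432.349], [-1.0, 0.01, -0.027, -58.385], [0.026, -0.15, -0.988, 1184.084], [0.0, 0.0, 0.0, 1.0]] [[484.92261381   0.         286.35143663]
 [  0.         484.92261381 214.82411787]
 [  0.           0.           1.        ]]
scene [[-0.129, 0.726, -0.675, 1351.637], [0.992, 0.084, -0.099, 26.612], [-0.015, -0.682, -0.731, 894.952], [0.0, 0.0, 0.0, 1.0]] [[481.96358658   0.         281.15387343]
 [  0.         481.96358658 214.90875277]
 [  0.           0.           1.        ]]
```

View pics/top1.png

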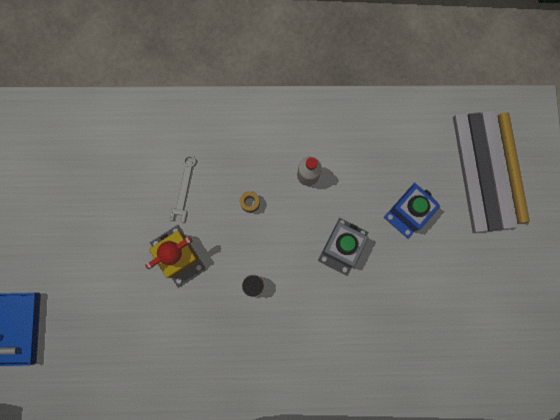

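View pics/scene1.png

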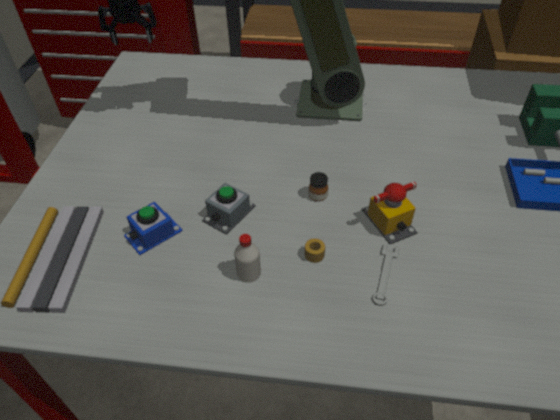

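Top view: the red mushroom is at (170,253), with wing tips near (150,266) and (189,240). The green-button boxes are grey at (347,244) and blue at (419,206). Grey is the one meant, because the task says the blue one isn't. I'll confirm both in one crop while measuring.

```bash
cat > m.py <<'E'
from h import *
def load(f):
    return dict(np.load('pics/'+f+'.npz'))
def blob(c,mask,lo):
    n,l,st,ce=cv2.connectedComponentsWithStats(mask.astype(np.uint8))
    return [(ce[i],st[i,4],l==i) for i in range(1,n) if st[i,4]>lo]
for n in('top','scene'):
    c=load(n+'1.png');hsv=cv2.cvtColor(c['frame'],cv2.COLOR_RGB2HSV);H,S,V=cv2.split(hsv)
    print(n)
    for ce,a,_ in blob(c,(H>45)&(H<80)&(S>130)&(V>60),40): print(' green',ce.round(1),a,px2w(c,*ce,82).round(1))
    red=((H<6)|(H>172))&(S>150)&(V>70)
    for ce,a,m in blob(c,red,40):
        v,u=np.nonzero(m); P=np.array([px2w(c,x,y,102)[:2] for x,y in zip(u,v)])
        cc=P.mean(0); w,E=np.linalg.eigh(np.cov(P.T)); e=E[:,1]; t=(P-cc)@e
        print(' red',ce.round(1),a,cc.round(1),'axis',np.degrees(np.arctan2(e[1],e[0])).round(1),t.min().round(1),t.max().round(1),'tips',P[t.argmin()].round(0),P[t.argmax()].round(0))
c=load('top1.png')['frame'][:,:,::-1]
a=cv2.resize(c[210:300,130:220],(400,400),interpolation=2);b=cv2.resize(c[180:280,310:450],(400,286),interpolation=2)
o=np.zeros((400,800,3),np.uint8);o[:,:400]=a;o[:286,400:]=b;cv2.imwrite('pics/crop1.png',o)
E
python3 m.py
```

```text
top
 green [419.8 204.7] 178 [ 620.  -399.5   82. ]
 green [347.2 242.9] 183 [ 532.9 -227.4   82. ]
 red [311.2 162.9] 97 [ 716.3 -147.3] axis 154.2 -12.4 13.1 tips [ 728. -152.] [ 704. -142.]
 red [168.  252.7] 493 [513.9 175.2] axis 123.8 -46.3 46.6 tips [535. 134.] [492. 216.]
scene
 green [550.7  90.6] 80 [  2.7 653.4  82. ]
 green [549.5 112.3] 79 [117.5 622.8  82. ]
 green [226.1 191.7] 124 [ 539.2 -225.8   82. ]
 green [146.3 212. ] 136 [ 627.3 -397.2   82. ]
 red [271.2  42.9] 185 [-165.9 -216.6] axis 90.3 -107.4 108.6 tips [-169. -324.] [-162. -108.]
 red [410.   49.5] 302 [-167.6  244. ] axis 90.2 -175.7 183.6 tips [-166.   68.] [-176.  428.]
 red [  4.5 171.1] 90 [ 549.4 -785.2] axis 46.5 -30.9 29.4 tips [ 529. -808.] [ 565. -759.]
 red [395.3 191.7] 367 [514.  175.9] axis 129.4 -43.9 48.5 tips [542. 142.] [484. 214.]
 red [244.9 239.3] 93 [ 698.9 -148.8] axis -157.6 -16.8 15.2 tips [ 714. -142.] [ 684. -154.]
```

View pics/crop1.png

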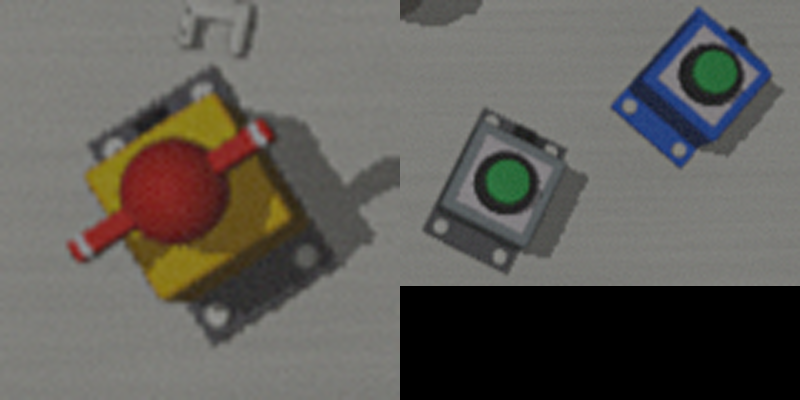

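The crop confirms it. The left half shows the yellow box with its red head, wings with white bands running along about 122° in world. The right half shows the grey box (lower left) with the green button, and the blue decoy at upper right. The top and scene cameras agree on the stop at about (514,175) and on the reset at about (536,-226). I'm moving now, with the fingers shut and the yaw turned so that tool x lies along the twist tangent (32°).

>>> drive_tool:
  commands: "0 0 0 0 0 -0.105 0; 0 0 0 0 0 -0.105 0; 0 0 0 0 0 -0.105 0; 3.37 -2.01 0 0 0 0 0; 3.37 -2.01 0 0 0 0 0; 3.37 -2.01 0 0 0 0 0; 3.37 -2.01 0 0 0 0 0; 3.37 -2.01 0 0 0 0 0"
  force: 40

```text
time_s: 0.77
eef_pos: [228.6, -381.6, 230.9]
eef_rot: [0.961, 0.275, 0.0, -0.0]
contact_force: [1.7, 0.2, 0.6]
gripper_width: -0.2
grasp_force: 0.0
```

>>> drive_tool:
  commands: "3.37 -2.01 0 0 0 0 0; 3.37 -2.01 0 0 0 0 0; 3.37 -2.01 0 0 0 0 0; 3.37 -2.01 0 0 0 0 0; 3.37 -2.01 0 0 0 0 0; 3.37 -2.01 0 0 0 0 0; 3.37 -2.01 0 0 0 0 0; 3.37 -2.01 0 0 0 0 0"

```text
time_s: 1.43
eef_pos: [371.9, -102.3, 231.3]
eef_rot: [0.961, 0.276, 0.0, 0.0]
contact_force: [0.7, -0.7, 0.0]
gripper_width: 0.2
grasp_force: 0.0
```

>>> drive_tool:
  commands: "3.37 -2.01 0 0 0 0 0; 3.37 -2.01 0 0 0 0 0; 3.37 -2.01 0 0 0 0 0; 3.37 -2.01 0 0 0 0 0; 3.37 -2.01 0 0 0 0 0; 3.37 -2.01 0 0 0 0 0; 0 0 0 0 0 0 0; 0 0 0 0 0 0 0"

```text
time_s: 2.1
eef_pos: [479.4, 106.7, 230.5]
eef_rot: [0.961, 0.277, -0.001, 0.0]
contact_force: [-0.4, -1.1, -0.4]
gripper_width: 0.4
grasp_force: 0.0
```

Run:
```python
from h import *
from scipy.spatial.transform import Rotation as R
s=monitor.get_state();c=snap('wrist','w1.png')
T=np.eye(4);T[:3,:3]=R.from_quat(s['eef_rot']).as_matrix();T[:3,3]=s['eef_pos']
c['T']=T@c['tool_from_camera'];print(s['eef_pos'],T[:3,:2].T.round(3),s['contact_force'],s['gripper_width'])
print(np.array(c['tool_from_camera']).round(2).tolist())
H,S,V=cv2.split(cv2.cvtColor(c['frame'],cv2.COLOR_RGB2HSV))
m=((H<6)|(H>172))&(S>150)&(V>50)
n,l,st,ce=cv2.connectedComponentsWithStats(m.astype(np.uint8))
i=1+st[1:,4].argmax();v,u=np.nonzero(l==i);print(st[i],ce[i])
for z in(102,110):
    P=np.array([px2w(c,x,y,z)[:2] for x,y in zip(u,v)]);cc=P.mean(0);w,E=np.linalg.eigh(np.cov(P.T));e=E[:,1];t=(P-cc)@e
    print(z,cc,np.degrees(np.arctan2(e[1],e[0])),t.min(),t.max())
for p in([514,175,120],[490,213,102],[538,137,102]):print(w2px(c,p))
```

```text
[479.37414019 106.71455437 230.47543347] [[ 0.846  0.533 -0.002]
 [ 0.533 -0.846 -0.   ]] [-0.43236522 -1.10073673 -0.41494792] 0.43845176537682534
[[0.0, -0.95, -0.32, 80.68], [1.0, -0.0, 0.0, -0.94], [-0.0, -0.32, 0.95, -142.93], [0.0, 0.0, 0.0, 1.0]]
[ 168   91  121   67 4251] [229.31404375 124.40178781]
102 [513.43242676 175.82431777] 122.97918552617641 -48.07583707060057 49.87142688336207
110 [514.43291279 175.0809234 ] 122.97918552617641 -46.65804084278068 48.400677225744346
[227.26969448 125.93436751]
[175.6676488  124.62466155]
[285.41111704 124.51292969]
```

View pics/w1.png

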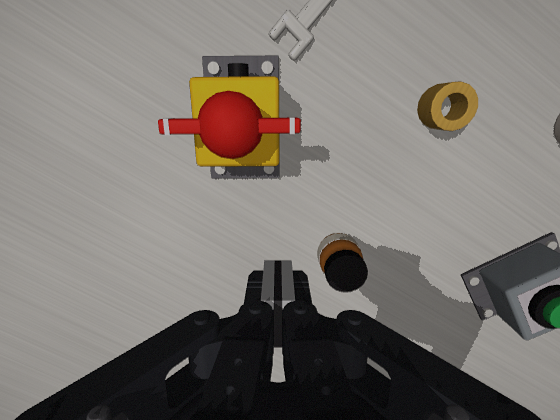

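The wrist view shows the mushroom at (230,126) with wings from (163,126) to (295,125), which agrees with (514,175). The arm stopped short by about 66 mm in tool x and -39 mm in tool y.

>>> drive_tool:
  commands: "1.65 -0.98 0 0 0 0 0; 1.65 -0.98 0 0 0 0 0; 1.65 -0.98 0 0 0 0 0; 1.65 -0.98 0 0 0 0 0; 0 0 2.5 0 0 0 0; 0 0 2.5 0 0 0 0; 0 0 2.5 0 0 0 0; 0 0 0 0 0 0 0"

```text
time_s: 2.82
eef_pos: [510.7, 170.8, 151.9]
eef_rot: [0.961, 0.275, -0.005, 0.0]
contact_force: [-1.1, -0.8, -0.8]
gripper_width: -0.0
grasp_force: 0.0
```

>>> drive_tool:
  commands: "0 0 0 0 0 0 0; 0 0 0 0 0 0 0"

```text
time_s: 2.98
eef_pos: [515.1, 172.7, 157.7]
eef_rot: [0.961, 0.275, 0.001, 0.0]
contact_force: [1.3, 0.1, 0.8]
gripper_width: 0.3
grasp_force: 0.0
```

>>> drive_tool:
  commands: "0 -0.1 1.0 0 0 0 0; 0 0 1.0 0 0 0 0; 0 0 1.0 0 0 0 0; 0 0 0.4 0 0 0 0; 0 0 0.4 0 0 0 0; 0 0 0.4 0 0 0 0; 0 0 0.4 0 0 0 0; 0 0 0 0 0 0 0"

```text
time_s: 3.65
eef_pos: [513.4, 174.2, 110.6]
eef_rot: [0.961, 0.276, -0.001, 0.0]
contact_force: [-2.8, -0.8, 6.4]
gripper_width: 0.2
grasp_force: 3.5
```

>>> drive_tool:
  commands: "0 0 0.1 0 0 0 0; 0 0 0 0 0 0 0; 0 0 0 0 0 0 0"

```text
time_s: 3.9
eef_pos: [513.4, 174.2, 110.0]
eef_rot: [0.961, 0.276, -0.0, 0.0]
contact_force: [-2.4, -1.1, 7.3]
gripper_width: -0.0
grasp_force: 3.6
```

>>> drive_tool:
  commands: "0 0 0.2 0 0 0 0; 0 0 0.2 0 0 0 0; 0 0 0.1 0 0 0 0; 0 0 0 0 0 0 0; 0 0 0 0 0 0 0"

```text
time_s: 4.32
eef_pos: [513.8, 174.3, 107.4]
eef_rot: [0.961, 0.276, 0.001, 0.0]
contact_force: [-7.7, -1.7, 20.9]
gripper_width: -0.1
grasp_force: 10.7
```

20.9 N at z 107 means it's against the end stop. Now lifting off and looking.

>>> drive_tool:
  commands: "0 0 -1.5 0 0 0 0; 0 0 -1.5 0 0 0 0; 0 0 -1.0 0 0 0 0; -1.0 -1.0 0 0 0 0 0; -1.0 -1.0 0 0 0 0 0; -1.0 -1.0 0 0 0 0 0; 0 -1.0 0 0 0 0 0; 0 -1.0 0 0 0 0 0"

```text
time_s: 4.98
eef_pos: [461.7, 201.4, 144.3]
eef_rot: [0.961, 0.276, 0.0, -0.0]
contact_force: [0.5, 0.4, -0.3]
gripper_width: 0.2
grasp_force: 0.0
```

>>> drive_tool:
  commands: "0 0 0 0 0 0 0; 0 0 0 0 0 0 0; 0 0 0 0 0 0 0"

```text
time_s: 5.23
eef_pos: [462.6, 201.1, 144.2]
eef_rot: [0.961, 0.276, 0.0, 0.0]
contact_force: [-0.2, -0.0, 0.4]
gripper_width: 0.1
grasp_force: 0.0
```

Run:
```python
from h import *
c=snap('wrist','w2.png');d=snap('scene','s2.png')
a=c['frame'][:,:,::-1];b=d['frame'][130:250,330:450,::-1]
o=np.zeros((420,800,3),np.uint8);o[:300,:400]=cv2.resize(a,(400,300));o[:400,400:]=cv2.resize(b,(400,400),interpolation=2);cv2.imwrite('pics/c2.png',o)
```

```text
(no output)
```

View pics/c2.png

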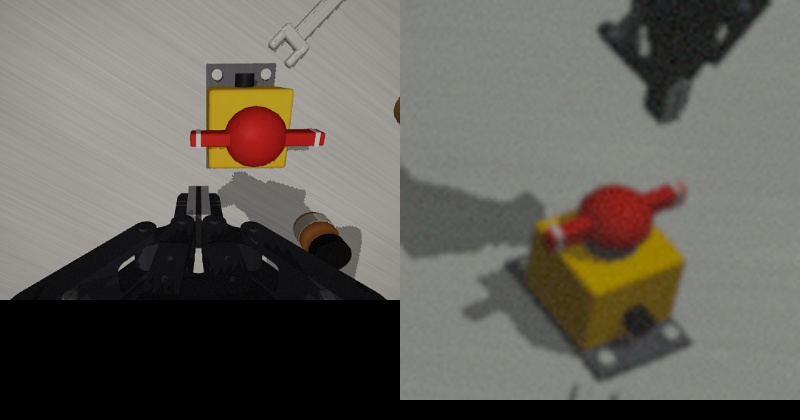

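Latched: in the scene view the head now sits about 4 px (about 9 mm) lower, with the fingers clear of it. The fingers are beside the left wing at radius 50 and s = -30. Lowering to z of about 80.

>>> drive_tool:
  commands: "0 0 1.2 0 0 0 0; 0 0 1.2 0 0 0 0; 0 0 1.2 0 0 0 0; 0 0 1.2 0 0 0 0; 0 0 0.8 0 0 0 0; 0 0 0.5 0 0 0 0; 0 0 0.3 0 0 0 0; 0 0 0 0 0 0 0"

```text
time_s: 6.0
eef_pos: [461.9, 200.7, 79.9]
eef_rot: [0.961, 0.276, -0.0, 0.0]
contact_force: [-0.7, -0.6, -0.7]
gripper_width: -0.1
grasp_force: 0.0
```

>>> drive_tool:
  commands: "0.5 0 0 0 0 0 0; 0.5 0 0 0 0 0 0; 0.5 0 0 0 0 0 0; 0.4 0 0 0 0 0 0; 0.3 0 0 0 0 0 0; 0.3 0 0 0 0 0 0; 0.3 0 0 0 0 0 0; 0 0 0 0 0 0 0"

```text
time_s: 6.67
eef_pos: [486.2, 215.8, 80.2]
eef_rot: [0.961, 0.276, 0.0, 0.0]
contact_force: [-1.1, -1.5, 1.8]
gripper_width: -0.0
grasp_force: 0.7
```

>>> drive_tool:
  commands: "0.2 0 0 0 0 0 0; 0.2 0 0 0 0 0 0; 0.2 0 0 0 0 0 0; 0.2 0 0 0 0 0 0; 0.2 0 0 0 0 0 0; 0 0 0 0 0 0 0"

```text
time_s: 7.17
eef_pos: [494.6, 221.3, 80.2]
eef_rot: [0.961, 0.276, 0.0, -0.0]
contact_force: [-1.5, -0.9, 0.7]
gripper_width: 0.0
grasp_force: 0.8
```

Run:
```python
from h import *
print(monitor.get_state()['moment'])
c=snap('wrist','w3.png');d=snap('scene','s3.png')
a=c['frame'][:,:,::-1];b=d['frame'][130:250,330:450,::-1]
o=np.zeros((420,800,3),np.uint8);o[:300,:400]=cv2.resize(a,(400,300));o[:400,400:]=cv2.resize(b,(400,400),interpolation=2);cv2.imwrite('pics/c3.png',o)
```

```text
[-0.13372992  0.216308   -0.00759821]
```

View pics/c3.png

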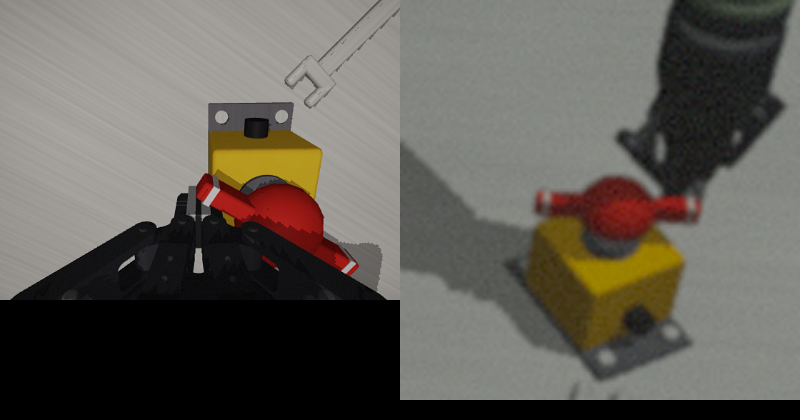

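The head is twisted by about 0.6 rad and has popped out: the stem shows and the head is higher again. Backing off and lifting.

>>> drive_tool:
  commands: "-0.6 0 0 0 0 0 0; -0.8 0 0 0 0 0 0; -1.0 0 0 0 0 0 0; -1.2 0 0 0 0 0 0; -1.2 0 0 0 0 0 0; -0.8 0 0 0 0 0 0; 0 0 0 0 0 0 0; 0 0 0 0 0 0 0"

```text
time_s: 7.93
eef_pos: [446.8, 191.1, 80.6]
eef_rot: [0.961, 0.276, 0.001, 0.0]
contact_force: [0.0, -0.2, -0.2]
gripper_width: 0.0
grasp_force: 0.0
```

>>> drive_tool:
  commands: "0 0 -2 0 0 0 0; 0 0 -2 0 0 0 0; 0 0 -2 0 0 0 0; 0 0 -2 0 0 0 0; 0 0 -2 0 0 0 0; 0 0 0 0 0 0 0; 0 0 0 0 0 0 0"

```text
time_s: 8.52
eef_pos: [447.9, 191.8, 181.2]
eef_rot: [0.961, 0.276, 0.002, -0.0]
contact_force: [-0.2, -0.4, -0.2]
gripper_width: 0.2
grasp_force: 0.0
```

Run:
```python
from h import *
print(monitor.get_state()['eef_pos'])
d=snap('scene','s4.png');t=snap('top','t4.png')
a=t['frame'][210:300,130:220,::-1];b=d['frame'][130:250,330:450,::-1]
cv2.imwrite('pics/c4.png',np.hstack([cv2.resize(x,(400,400),interpolation=2) for x in(a,b)]))
```

```text
[447.85114612 191.78294149 181.20689816]
```

View pics/c4.png

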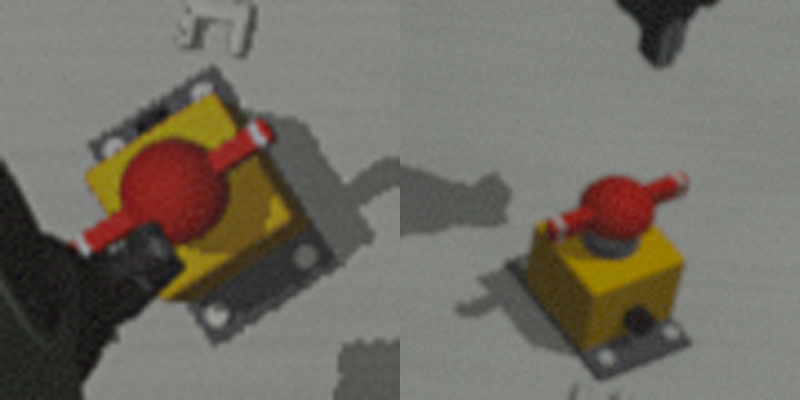

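The stop is out and turned back: the wings lie along their first direction and the head is high again. Going to the green button of the grey box.

>>> drive_tool:
  commands: "-1.05 2.86 0 0 0 0 0; -1.05 2.86 0 0 0 0 0; -1.05 2.86 0 0 0 0 0; -1.05 2.86 0 0 0 0 0; -1.05 2.86 0 0 0 0 0; -1.05 2.86 0 0 0 0 0; -1.05 2.86 0 0 0 0 0; -1.05 2.86 0 0 0 0 0"

```text
time_s: 9.28
eef_pos: [496.2, -48.7, 178.8]
eef_rot: [0.961, 0.276, -0.001, -0.001]
contact_force: [-0.3, -0.1, 0.8]
gripper_width: -0.3
grasp_force: 0.0
```

>>> drive_tool:
  commands: "-1.05 2.86 0 0 0 0 0; -1.05 2.86 0 0 0 0 0; -1.05 2.86 0 0 0 0 0; -1.05 2.86 0 0 0 0 0; -1.05 2.86 0 0 0 0 0; 0 0 0 0 0 0 0; 0 0 0 0 0 0 0; 0 0 0 0 0 0 0"

```text
time_s: 9.95
eef_pos: [527.3, -195.8, 178.9]
eef_rot: [0.961, 0.276, -0.001, -0.001]
contact_force: [-0.8, 0.6, 0.1]
gripper_width: -0.3
grasp_force: 0.0
```

Run:
```python
from h import *
from scipy.spatial.transform import Rotation as R
s=monitor.get_state();c=snap('wrist','w5.png')
T=np.eye(4);T[:3,:3]=R.from_quat(s['eef_rot']).as_matrix();T[:3,3]=s['eef_pos']
c['T']=T@c['tool_from_camera'];print(s['eef_pos'])
H,S,V=cv2.split(cv2.cvtColor(c['frame'],cv2.COLOR_RGB2HSV))
n,l,st,ce=cv2.connectedComponentsWithStats(((H>45)&(H<80)&(S>130)&(V>40)).astype(np.uint8))
for i in range(1,n):
  if st[i,4]>100:
    p=px2w(c,*ce[i],82);print(st[i],ce[i],p,T[:3,:3].T@(p-T[:3,3]), T[:3,:3].T@(np.array([536,-226.5,82])-T[:3,3]))
```

```text
[ 527.31159552 -195.75920973  178.94329955]
[ 292  204   45   44 1526] [313.70838794 225.3604194 ] [ 533.20378486 -225.02384661   82.        ] [-10.36700275  28.19723154  96.88437223] [-8.77761078 30.93065255 96.87484797]
[ 519  224   41   43 1444] [540.82756233 244.92243767] [ 617.43873529 -391.8004038    82.        ] [-27.28864692 214.27083841  96.41779909] [-8.77761078 30.93065255 96.87484797]
```

>>> drive_tool:
  commands: "-0.33 0.98 0 0 0 0 0; -0.33 0.98 0 0 0 0 0; -0.33 0.98 0 0 0 0 0; 0 0 2 0 0 0 0; 0 0 2 0 0 0 0; 0 0 2 0 0 0 0; 0 0 2 0 0 0 0; 0 0 0 0 0 0 0"

```text
time_s: 10.67
eef_pos: [533.0, -226.1, 96.6]
eef_rot: [0.961, 0.276, -0.003, -0.002]
contact_force: [-1.6, -0.5, -1.0]
gripper_width: 0.1
grasp_force: 0.0
```

>>> drive_tool:
  commands: "0 0 0 0 0 0 0; 0 0 0 0 0 0 0"

```text
time_s: 10.83
eef_pos: [536.2, -227.2, 101.4]
eef_rot: [0.961, 0.276, 0.001, 0.001]
contact_force: [1.3, -1.0, 0.9]
gripper_width: -0.2
grasp_force: 0.0
```

>>> drive_tool:
  commands: "-0.2 0 0.7 0 0 0 0; 0 0 0.6 0 0 0 0; 0 0 0.4 0 0 0 0; 0 0 0.3 0 0 0 0; 0 0 0.3 0 0 0 0; 0 0 0.2 0 0 0 0; 0 0 0.1 0 0 0 0; 0 0 0 0 0 0 0"

```text
time_s: 11.5
eef_pos: [533.5, -227.6, 76.0]
eef_rot: [0.961, 0.276, 0.0, 0.0]
contact_force: [-4.1, 1.2, 11.3]
gripper_width: -0.3
grasp_force: 5.6
```

z 76 with 11 N means it's fully in. Letting go.

>>> drive_tool:
  commands: "0 0 0 0 0 0 0; 0 0 -1 0 0 0 0; 0 0 -2 0 0 0 0; 0 0 -2.5 0 0 0 0; 0 0 -2.5 0 0 0 0; 0 0 -2 0 0 0 0; 0 0 0 0 0 0 0; 0 0 0 0 0 0 0"

```text
time_s: 12.17
eef_pos: [534.2, -227.7, 175.5]
eef_rot: [0.961, 0.276, 0.001, 0.001]
contact_force: [0.4, -0.1, -0.5]
gripper_width: -0.0
grasp_force: 0.0
```

Run:
```python
from h import *
print(monitor.get_state()['eef_pos'])
cv2.imwrite('pics/f.png',np.hstack([cv2.resize(snap(n,n+'5.png')['frame'][:,:,::-1],(400,300)) for n in('scene','wrist')]))
```

```text
[ 534.17712809 -227.74583399  175.45112356]
```

View pics/f.png

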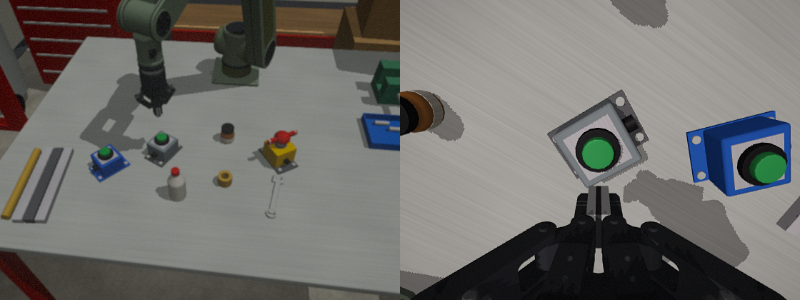

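The arm is clear of everything. The green button at (598,153) is out, the stop at (285,137) is out, and the jar, bushing, bottle and wrench haven't moved.

```bash
python3 -c "
from h import *
print(workorder.sign_off())"
```

```text
the job is handed in; nothing more can be done
None
```

The job is done and handed in, though the sign-off returned no verdict: the mushroom latched and stayed down untouched, popped out when twisted clockwise and turned back, the green reset on the grey box was pressed fully in and released, and the loose items look unmoved.

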